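# Crimp a vial through the guard window

### The arm

A 7-joint arm with a two-finger parallel gripper is mounted at the origin on the work surface. World frame = base frame: x ahead of the robot, y to its left, z up, the work surface at z = 0. Lengths are in m, angles in rad, forces in N, time in s.
With the tool pointing down it reaches from about 0.35 to 0.9 m from the base axis. Payload 7.2 kg.
Tool frame: the origin (TCP) lies at the very end of the fingers, on their centre line; the grasp point (between the pads) lies 19 mm behind it; z points along the fingers, y is the direction in which the jaws open and shut (so a half turn about z gives the same grasp; the last joint's range is limited). The gripper opens to 88 mm and grips with 3 to 60 N. Pads are 20 mm wide; open, the fingers measure 115 mm over their backs; the gripper's body (75 mm by 178 mm) begins 61 mm behind the grasp point.
Start: joints at [1.096, 0.411, -0.013, 1.596, 0.006, 1.134, -0.082], TCP at [0.247, -0.574, 0.223] pointing down, gripper open.
Joint ranges: [-2.95, 2.95], [-0.29, 1.99], [-1.47, 1.44], [0.14, 2.54], [-1.03, 4.17], [0.13, 1.85], [-2.86, 2.86]. Speed limits (rad/s): [2.39, 2.39, 3.01, 3.01, 3.14, 3.14, 3.14].

### API

Orientations are given as a rotation vector (axis times angle).
In Python, from bench import * gives the robot as it stands.
- The arm moves only by the tool drive_tool, never from a script. Its arguments are lists of equal length, an entry for each row: "hand": the opening, from 0 (shut) to 1 (fully open); "offset": the shift along the tool's x, y, z in m, a list of three; "turn": the turn about the tool's z in rad. In form: {"hand": [hand, ...], "offset": [[tx, ty, tz], ...], "turn": [turn, ...]}. A call has 1 to 5 rows; each row is the pose to reach, as a shift and turn from the pose commanded when the call began, along the tool's axes at that moment; what a row does not reach only later rows make up. A row lasts 1/12 s, in which the tool goes at most 41.7 mm and 7.16 degrees, less where a joint would pass 70% of its speed; a pose out of reach is approached as far as the arm can. A call with a gripper value outside its range is refused whole. The fingers move at their own pace and stop on an object; "grip_force" is the grip in N (left out, the last holds). Time passes only in rows, so rows that repeat a pose let the fingers close. It gives the time, the measured TCP pose, the force and the opening at its end, in the units of the state.
- get_obs(): the state, without advancing time (a new reading comes with each control period).
- grab_frame(name): name is "scene" or "top" or "wrist"; returns (picture, depth): 420x560x3 uint8, blue, green, red; 420x560 float32, m along the optical axis (not along the pixel's ray), 0 where there is no reading.
- camera_model(name): a dict with "intrinsics" (3x3 intrinsics, pixels), "distortion" ([k1, k2, p1, p2, k3] as OpenCV has them; the pictures are not rectified), "world_from_camera" (4x4, takes a point from camera to world coordinates). Camera axes: x right, y down, z forward; pixel columns grow to the right and rows downward; lengths in m; the calibration is good to about 2 mm. A picture is of the moment at which its call begins: read the wrist's pose just before it. camera_model takes no time and is no camera call; for the wrist camera it gives the pose at the moment of the call.
- hand_in(): hands the job in, once; it reports no verdict.
Trained networks look in the newest picture that a camera, given by its name, has taken for a name from the list of things; names that differ only in an ending like _2 or _b are one class to them, and where a whole thing is asked for, a point or a joint stands for the part that bears it (a point fixed in the world has none). Each returns a list of dicts, best first, with "score" (0 to 1); they miss things now and then, are a little off and sometimes report something else, mostly with a low value. They report only what shows in the picture. A call takes as long as a camera call.
- silhouettes(label, camera): "region" (420x560 bool, what is visible of it) and "extent" ([left, top, width, height] in pixels, round what is visible of it).
The state is a dict: "time_s": time; "joints": joint angles; "qvel": joint speeds; "joint_efforts": joint torques, N m; "position": TCP position; "eef_rot": TCP orientation; "force": force on the tool from outside, world axes, zero at the start; "wrist_torque": the same for the moment, N m; "grip_width": opening from 0.0 (shut) to 1.0 (fully open).
Only numpy, scipy, OpenCV 4.12 (cv2) and the standard library are available. Lean on these libraries where they do the work, as an engineer would, in place of code of your own. Each camera call takes 0.05 s, during which the arm holds its last target.

### The job

Push the vial carriage by its upright blue plate along its track until it is fully home under the crimping head; then reach down through the window of the yellow guard, press the red lever all the way down, hold it down for a good second and let it come right back up. Never touch the guard or the vial, leave the lever alone until the carriage is home, and leave everything else standing where it is. Nothing needs to be gripped or lifted.

Things in the scene. Friction and masses are not known exactly. Their poses are not given: they have to be found in the camera images.
- crimper: White vial crimper, fixed. Origin on the table below the guard; z up. x points from the guard's front edge to the hinge column, y is the way the carriage is pushed home. Base x -122 to 113, y -100 to 100 mm, 20 high; a track (x -25 to 65 mm, 23 high) runs out to y = -285 mm. Hinge column x 75 to 101 mm, 118 high.
- guard: Safety guard, not to be touched: level yellow frame plate 6 mm thick, top at z = 141 mm, on four 12 mm steel legs at its corners. Origin and axes as the crimper's. Plate x -115 to 105, y -85 to 85 mm (x over 15 is a clear panel). Its only opening is the window, x -90 to 0, y -50 to 50 mm.
- window (a point): Centre of the guard's window at the plate's top face; window 90 mm along the crimper's x by 100 mm along its y. Same axes as the crimper. An open gripper may be too wide for it.
- paddle (a point): Middle of the upper face of the lever's red paddle (36 mm along x, 46 mm along y, 14 mm thick). With the lever up this lies 13 mm below the top of the guard plate, straight below the window's centre; fully pressed it lies about 26 mm lower.
- lever (a joint): Angle of the lever, rad: 0 up, 0.22 fully down on its stop. The lever is hinged 120 mm behind the paddle (crimper's +x) and its paddle swings down. Sprung: about 2.5 N on the paddle to start moving, about 8 N at the stop; it returns up by itself when let go.
- carriage (a joint): Travel of the vial carriage along the crimper's +y, m: 0 as found (out), 0.125 fully home at its stop under the crimping head. It stays where it is left; about 2 N plus a little damping to push.
- push_face (a point): Centre of the outer face (looking to the crimper's -y) of the carriage's upright blue push plate, 56 mm wide along x, 10 thick, from 90 to 135 mm above the table, on a slim post. Axes as the crimper's. With the carriage home this face is 35 mm outside the guard's edge (crimper y = -120 mm).
- nest (a point): Point in the carriage's vial nest, 53 mm above the table, where the middle of the seated vial lies; 120 mm to the +y side of the push face. The nest is a black block 44 mm square, its top 44 mm above the table.
- vial_center (a point): Middle (half-way up) of the amber vial with an aluminium cap, 23 mm diameter, 48 mm high (this point is 23 mm above its foot), standing loose in the carriage's nest. It rides along; not to be touched.
- spare_vial_center (a point): Middle of a spare amber vial with a blue cap, 23 mm diameter, 48 mm high, standing on the table near the track. Leave alone.
- tip_box: Blue pipette-tip box with a clear lid, 88 by 123 by 62 mm, beyond the track. Origin at its underside. Leave alone.
- amber_bottle: Amber bottle with a blue cap, 70 mm diameter, 135 mm high, on the table beside the crimper's +y side. Origin at its underside. Leave alone.
- clear_bottle: Greenish glass bottle with a blue cap, 60 mm diameter, 110 mm high. Origin at its underside. Leave alone.
- pipette: White and grey pipette lying on the table, 240 mm long along its x, 30 mm wide, 24 mm high. Leave alone.
- tube_rack: Blue rack with white-capped tubes, 90 by 160 mm, 50 mm high. Origin at its underside. Leave alone.
- vial: The same amber vial; origin at the centre of its foot.

How it is judged:
On the way, in this order (a step that is already met when the one before it is completed fails the run):
1. the carriage is fully home (within 5 mm of its stop) with the lever up (value of joint carriage above 0.12 m and value of joint lever below 0.05 rad), for 0.1 s.
2. the lever is pressed all the way down (over 0.195 of 0.22 rad) by the fingers and held for 0.8 s, carriage home (value of joint lever above 0.195 rad and value of joint carriage above 0.12 m and contact force between the fingers and lever above 0.5 N), for 0.8 s.
At the end, for the whole second after the job is handed in: The carriage is home within 6 mm, the lever is back up (under 0.03 rad) after having been held down, and the vial stands at rest in its nest (within 6 mm, tilted less than 0.15 rad) (value of joint carriage above 0.119 m and value of joint lever below 0.03 rad and distance between vial_center and nest below 0.006 m and angle between vial_center's own z axis and vertical below 0.15 rad and linear speed of vial below 0.02 m/s); the robot touches nothing.
It fails at once if the robot touches the guard (contact force between any of the fingers, the arm and guard above 0.3 N).
It fails at once if the robot touches the vial (contact force between any of the fingers, the arm and vial above 0.3 N).
It fails at once if the vial leaves its nest, is lifted or tips (distance between vial_center and nest above 0.012 m or angle between vial_center's own z axis and vertical above 0.4 rad).
It fails at once if the lever is pressed before the carriage is home (value of joint lever above 0.06 rad and value of joint carriage below 0.115 m).
It fails at once if a bystander is moved more than 20 mm, lifted or knocked over (distance of any of spare_vial_center, tip_box, amber_bottle, clear_bottle, pipette, tube_rack from where it was at the start of the episode above 0.02 m or angle between any of spare_vial_center, tip_box, amber_bottle, clear_bottle, tube_rack's own z axis and vertical above 0.5 rad).
It also fails if it takes over 51 s, if anything falls off the work surface, if the arm or the gripper's body presses on something with over 40 N, if the wrist force passes 120 N, or if a joint passes its speed limit or range.

## Working session

There is one attempt and no reset: what is moved stays moved. The work goes in short steps, Python scripts to look and compute and a tool call to move; the robot and the scene stay as the last step left them, time stands still between calls to the robot, and variables do not carry over. Pictures are saved under pics/ and viewed, and the job is handed in when it is done.

Besides the shell and the picture viewer there is one more tool, called as name(argument=value, ...), one argument or row to a line, values as JSON. drive_tool: Moves the arm, as the interface text tells. Its arguments: {"type":"object","properties":{"hand":{"type":"array","items":{"type":"number"}},"offset":{"type":"array","items":{"type":"array","items":{"type":"number"}}},"turn":{"type":"array","items":{"type":"number"}},"grip_force":{"type":"number"}},"required":["hand","offset","turn"]}

```bash
mkdir -p pics; ls; python3 - <<'E'
from bench import *
import cv2
o=get_obs(); print({k:o[k] for k in ['time_s','position','eef_rot','force','grip_width']})
for n in ['scene','top','wrist']:
    p,d=grab_frame(n); cv2.imwrite(f'pics/{n}0.png',p)
    print(n, camera_model(n)['world_from_camera'])
E
```

```text
pics
{'time_s': 0.0, 'position': array([ 0.24703713, -0.57354407,  0.22178482]), 'eef_rot': array([-3.07528210e+00, -6.34322949e-01,  7.19037117e-04]), 'force': array([-0.11105094, -0.2354287 , -0.60238915]), 'grip_width': 0.9956733034097582}
scene [[-0.79680489  0.49492096 -0.34663411  1.01162315]
 [ 0.60423371  0.65444532 -0.45453597  0.53906158]
 [ 0.00189369 -0.5716245  -0.82051316  1.13539981]
 [ 0.          0.          0.          1.        ]]
top [[-9.30129723e-03 -9.81341584e-01  1.92047343e-01  3.36518630e-01]
 [-9.99956394e-01  9.28837238e-03 -9.67602954e-04 -3.83784595e-02]
 [-8.34258217e-04 -1.92047968e-01 -9.81385185e-01  1.34695627e+00]
 [ 0.00000000e+00  0.00000000e+00  0.00000000e+00  1.00000000e+00]]
wrist [[ 3.95326525e-01 -8.76471682e-01 -2.74798706e-01  3.23210814e-01]
 [-9.18540293e-01 -3.77486747e-01 -1.17420123e-01 -5.40925928e-01]
 [-8.17457430e-04  2.98832973e-01 -9.54305080e-01  3.82244967e-01]
 [ 0.00000000e+00  0.00000000e+00  0.00000000e+00  1.00000000e+00]]
```

View pics/top0.png

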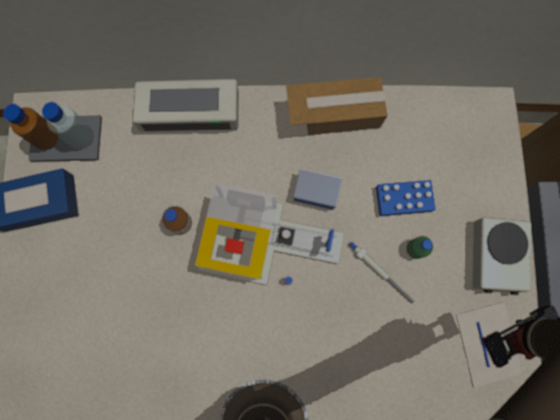

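View pics/scene0.png

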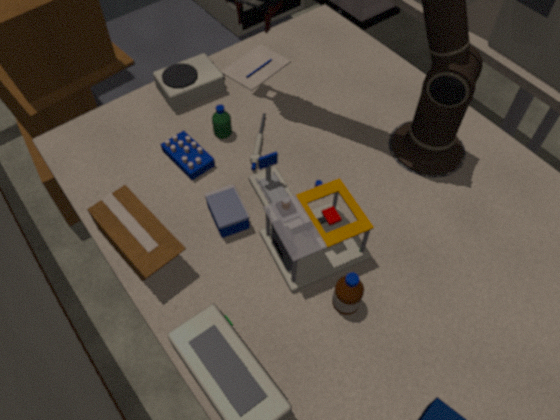

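The top view shows the yellow guard at about (232,247), the red paddle at (234,246), the blue plate at (330,240) and the spare vial at (288,280). Next I'll measure these.

```bash
cat > h.py <<'E'
from bench import *
import cv2, numpy as np
def unproj(m,uv,z=None,depth=None):
    K=np.array(m['intrinsics']);D=np.array(m['distortion']);T=np.array(m['world_from_camera'])
    uv=np.asarray(uv,float).reshape(-1,1,2)
    n=cv2.undistortPoints(uv,K,D)[:,0]
    r=np.c_[n,np.ones(len(n))]
    if depth is not None: return (r*np.asarray(depth)[:,None])@T[:3,:3].T+T[:3,3]
    w=r@T[:3,:3].T; s=(z-T[2,3])/w[:,2]
    return w*s[:,None]+T[:3,3]
def proj(m,P):
    K=np.array(m['intrinsics']);D=np.array(m['distortion']);T=np.linalg.inv(m['world_from_camera'])
    P=np.asarray(P,float).reshape(-1,3)@T[:3,:3].T+T[:3,3]
    return cv2.projectPoints(P,np.zeros(3),np.zeros(3),K,D)[0][:,0]
E
python3 - <<'E'
from h import *
for n in ['top','scene']:
    p,d=grab_frame(n); m=camera_model(n)
    hsv=cv2.cvtColor(p,cv2.COLOR_BGR2HSV)
    for nm,lo,hi in [('yellow',(20,150,100),(32,255,255)),('red',(0,180,100),(6,255,255)),('blue',(105,120,50),(125,255,255))]:
        k=cv2.inRange(hsv,lo,hi)
        c,l,st,ce=cv2.connectedComponentsWithStats(k)
        for i in range(1,c):
            if st[i,4]<15: continue
            v,u=np.nonzero(l==i); dd=d[v,u]; ok=dd>0
            P=unproj(m,np.c_[u,v][ok],depth=dd[ok]) if ok.any() else np.zeros((1,3))
            print(n,nm,st[i],ce[i].round(1),'P med',np.median(P,0).round(3),'z5-95',np.percentile(P[:,2],[5,95]).round(3))
            if nm=='yellow':
                W=unproj(m,np.c_[u,v],z=0.141)[:,:2].astype(np.float32)
                print('rect',cv2.minAreaRect(W))
    for lb in ['guard','push_face','paddle','crimper','vial','spare_vial_center']:
        for r in silhouettes(lb,n)[:2]:
            v,u=np.nonzero(r['region']);dd=d[v,u];ok=dd>0
            P=unproj(m,np.c_[u,v][ok],depth=dd[ok])
            print(n,lb,round(r['score'],2),r['extent'],np.median(P,0).round(3) if len(P) else None)
E
```

```text
top yellow [ 196  217   74   61 1864] [232.1 248.8] P med [0.463 0.073 0.141] z5-95 [0.137 0.144]
rect ((0.4703882932662964, 0.06996779888868332), (0.16821977496147156, 0.1279548555612564), 78.05796813964844)
top red [226 239  17  14 190] [233.8 245.7] P med [0.475 0.067 0.128] z5-95 [0.124 0.132]
top blue [ 43 102  20  20 279] [ 51.9 111.7] P med [0.814 0.538 0.228] z5-95 [0.213 0.232]
top blue [  3 104  22  19 296] [ 13.3 113.3] P med [0.815 0.647 0.228] z5-95 [0.207 0.233]
top blue [   0  169   69   59 1880] [ 36.9 197.8] P med [0.617 0.62  0.079] z5-95 [0.075 0.084]
top blue [ 377  181   58   34 1173] [404.  198.6] P med [ 0.613 -0.404  0.035] z5-95 [0.03  0.039]
top blue [165 209  12  12 104] [170.3 214.8] P med [0.556 0.233 0.135] z5-95 [0.131 0.139]
top blue [327 230   6  20  58] [329.6 239.9] P med [ 0.487 -0.179  0.135] z5-95 [0.131 0.139]
top blue [422 240  10  10  84] [426.5 244.4] P med [ 0.476 -0.439  0.11 ] z5-95 [0.105 0.114]
top blue [350 243   6   6  18] [352.7 245.3] P med [ 0.486 -0.257  0.021] z5-95 [0.016 0.023]
top blue [286 278   6   5  26] [288.3 280. ] P med 
[... 1400 characters left out ...]
  4  18] [318.1 182.4] P med [ 0.392 -0.072  0.047] z5-95 [0.043 0.05 ]
scene blue [227 224  10   5  17] [232.1 226. ] P med [ 0.668 -0.1    0.043] z5-95 [0.032 0.051]
scene blue [346 272  13  14 142] [352.  278.7] P med [0.56  0.238 0.135] z5-95 [0.129 0.138]
scene blue [422 399  43  21 434] [440.5 412.1] P med [0.595 0.566 0.08 ] z5-95 [0.076 0.083]
scene guard 0.55 [262.6, 179.2, 111.4, 104.2] [0.544 0.065 0.14 ]
scene push_face 0.88 [261.2, 154.5, 25.6, 49.9] [ 0.498 -0.169  0.031]
scene paddle 0.87 [316.3, 207.7, 23.2, 19.7] [0.482 0.069 0.125]
scene crimper 0.86 [247.6, 151.0, 126.3, 141.6] [0.528 0.068 0.11 ]
scene spare_vial_center 0.44 [313.0, 181.0, 5.5, 5.6] [ 0.394 -0.073  0.047]
```

drive_tool(
  hand=[0,0,0,0,0],
  offset=[
    [0.035,-0.023,0],
    [0.07,-0.045,0],
    [0.105,-0.068,0],
    [0.14,-0.09,0],
    [0.175,-0.113,0],
  ],
  turn=[-0.1,-0.2,-0.3,-0.4,-0.5],
  grip_force=20,
)

```text
time_s: 1.27
position: [0.364, -0.3995, 0.2229]
eef_rot: [2.82, 1.382, 0.0]
force: [0.3, -0.3, -0.9]
grip_width: 0.661
```

drive_tool(
  hand=[0,0,0,0,0],
  offset=[
    [0,0,0],
    [0,0,0],
    [0,0,0],
    [0,0,0],
    [0,0,0],
  ],
  turn=[-0.1,-0.2,-0.3,-0.4,-0.455],
)

```text
time_s: 1.68
position: [0.3632, -0.4011, 0.2228]
eef_rot: [2.435, 1.984, -0.0]
force: [0.8, 0.8, -0.7]
grip_width: 0.281
```

```bash
cat >> h.py <<'E'
from scipy.spatial.transform import Rotation as Rn
O=np.array([0.520,0.0607]); yaw=np.deg2rad(-11.9)
X=np.array([np.cos(yaw),np.sin(yaw)]); Y=np.array([-X[1],X[0]])
def crimp(p): d=np.asarray(p)[:2]-O; return np.array([d@X,d@Y,p[2]])
def status():
    o=get_obs(); R=Rn.from_rotvec(o['eef_rot']).as_matrix()
    print('t',o['time_s'],'crimp',crimp(o['position']).round(4),'F',np.round(o['force'],2),'grip',round(o['grip_width'],3))
    print('tool x deg',np.rad2deg(np.arctan2(R[1,0],R[0,0])).round(2),'z',R[:,2].round(4))
    return o,R
def togo(tx,ty,z):
    o,R=status(); w=O+tx*X+ty*Y
    d=np.array([w[0],w[1],z])-o['position']; print('tool offset',(R.T@d).round(4))
E
python3 -c "
from h import *
togo(0.02,-0.29,0.222)"
```

```text
t 1.6833 crimp [-0.0582 -0.4842  0.2228] F [ 0.83  0.78 -0.72] grip 0.281
tool x deg 78.36 z [ 1.e-04 -3.e-04 -1.e+00]
tool offset [0.1939 0.079  0.0007]
```

drive_tool(
  hand=[0,0,0,0,0],
  offset=[
    [0.038,0.016,0],
    [0.077,0.032,0],
    [0.115,0.047,0],
    [0.154,0.063,0],
    [0.19,0.079,0],
  ],
  turn=[0,0,0,0,0],
)

```text
time_s: 2.1
position: [0.4807, -0.2298, 0.223]
eef_rot: [2.441, 1.977, 0.0]
force: [0.2, -0.3, -0.3]
grip_width: 0.008
```

```bash
python3 -c "
from h import *
togo(0.02,-0.29,0.112)
p,d=grab_frame('top');cv2.imwrite('pics/top1.png',cv2.resize(p[160:330,160:440],None,fx=2.8,fy=2.8))
p,d=grab_frame('wrist');cv2.imwrite('pics/wrist1.png',p)
p,d=grab_frame('scene');cv2.imwrite('pics/scene1.png',cv2.resize(p[80:300,160:440],None,fx=2.6,fy=2.6))
"
```

```text
t 2.1 crimp [ 0.0214 -0.2924  0.223 ] F [ 0.23 -0.25 -0.31] grip 0.008
tool x deg 78.01 z [ 6.e-04 -3.e-04 -1.e+00]
tool offset [ 0.0024 -0.0015  0.111 ]
```

View pics/wrist1.png

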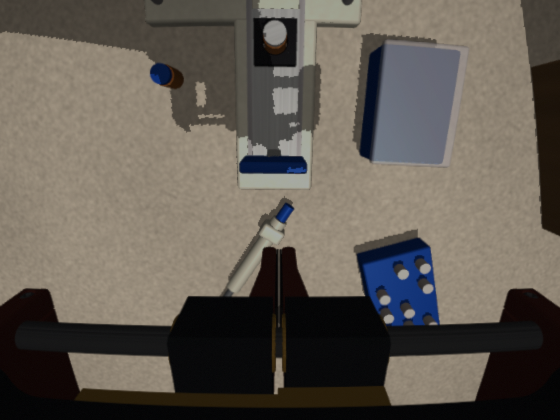

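View pics/scene1.png

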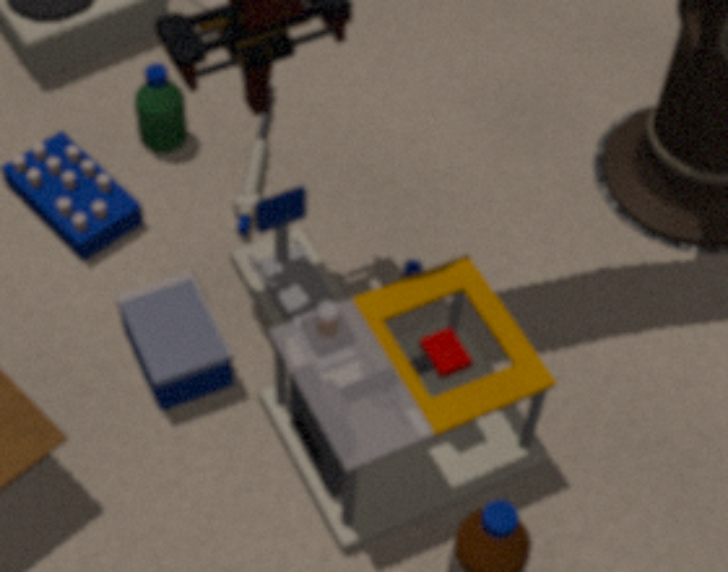

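The wrist view shows the blue plate at (273,165), with the closed fingers at (280,260) behind it and roughly in line. The pipette lies well below. I'll refine the plate position and then lower.

```bash
python3 -c "
from h import *
m=camera_model('wrist');p,d=grab_frame('wrist')
k=cv2.inRange(cv2.cvtColor(p,cv2.COLOR_BGR2HSV),(105,100,30),(125,255,255))
k[:140]=0;k[185:]=0;k[:,:225]=0;k[:,320:]=0
v,u=np.nonzero(k);dd=d[v,u];P=unproj(m,np.c_[u,v],depth=dd)
C=np.array([crimp(q) for q in P]);print(len(C),np.percentile(C,[3,50,97],axis=0).round(4))
t=C[C[:,2]>.131];print('top',np.percentile(t,[3,50,97],axis=0).round(4))
"
```

```text
1036 [[-0.0048 -0.244   0.1015]
 [ 0.0203 -0.2382  0.1327]
 [ 0.0453 -0.2349  0.1344]]
top [[-0.0049 -0.2441  0.1315]
 [ 0.0203 -0.2398  0.133 ]
 [ 0.0454 -0.2353  0.1345]]
```

drive_tool(
  hand=[0,0,0,0,0],
  offset=[
    [0,-0.001,0.03],
    [0,-0.001,0.06],
    [0,-0.001,0.09],
    [0,-0.001,0.11],
    [0,-0.001,0.11],
  ],
  turn=[0,0,0,0,0],
)

```text
time_s: 2.72
position: [0.4752, -0.2324, 0.1087]
eef_rot: [-2.439, -1.971, 0.006]
force: [-0.8, 0.9, -0.3]
grip_width: 0.004
```

```bash
python3 -c "
from h import *
togo(0.02,-0.262,0.110)
"
```

```text
t 2.7167 crimp [ 0.0166 -0.2961  0.1087] F [-0.78  0.93 -0.28] grip 0.004
tool x deg 77.87 z [-0.0067  0.0022 -1.    ]
tool offset [ 0.0341  0.0032 -0.0013]
```

drive_tool(
  hand=[0,0,0,0,0],
  offset=[
    [0.007,0,0],
    [0.014,0,0],
    [0.02,0,0],
    [0.025,0,0],
    [0.03,0,0],
  ],
  turn=[0,0,0,0,0],
)

```text
time_s: 3.13
position: [0.486, -0.2015, 0.1138]
eef_rot: [2.439, 1.977, 0.001]
force: [-0.6, 0.2, -0.1]
grip_width: 0.003
```

drive_tool(
  hand=[0,0,0,0,0],
  offset=[
    [0.004,0,0],
    [0.008,0,0],
    [0.012,0,0],
    [0.016,0,0],
    [0.02,0,0],
  ],
  turn=[0,0,0,0,0],
)

```text
time_s: 3.55
position: [0.4895, -0.1828, 0.1129]
eef_rot: [2.441, 1.976, -0.0]
force: [0.1, -2.5, 1.7]
grip_width: 0.002
```

```bash
python3 -c "
from h import *
togo(0.02,-0.13,0.110)
p,d=grab_frame('wrist');cv2.imwrite('pics/wrist2.png',p)
"
```

```text
t 3.55 crimp [ 0.0203 -0.2446  0.1129] F [ 0.08 -2.47  1.65] grip 0.002
tool x deg 77.99 z [ 4.e-04 -7.e-04 -1.e+00]
tool offset [ 0.1146 -0.0006  0.0028]
```

View pics/wrist2.png

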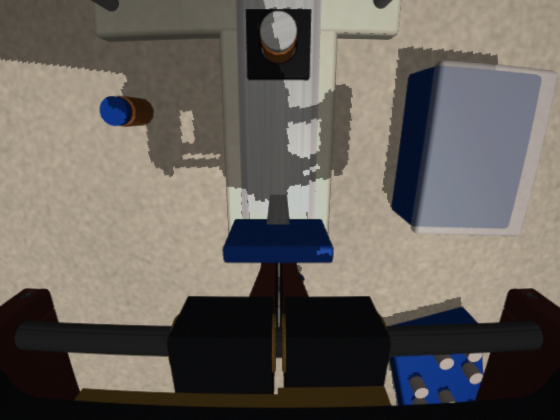

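The fingers are on the plate centre at (278,262), the force is about 2.5 N, and the carriage has started to move. I'll keep pushing.

drive_tool(
  hand=[0,0,0,0,0],
  offset=[
    [0.005,0,0],
    [0.01,0,0],
    [0.015,0,0],
    [0.02,0,0],
    [0.025,0,0],
  ],
  turn=[0,0,0,0,0],
)

```text
time_s: 4.02
position: [0.4947, -0.1576, 0.1127]
eef_rot: [2.441, 1.978, 0.0]
force: [1.1, -3.0, 1.4]
grip_width: 0.007
```

drive_tool(
  hand=[0,0,0,0,0],
  offset=[
    [0.005,0,0],
    [0.01,0,0],
    [0.015,0,0],
    [0.02,0,0],
    [0.025,0,0],
  ],
  turn=[0,0,0,0,0],
)

```text
time_s: 4.43
position: [0.4998, -0.1332, 0.1126]
eef_rot: [2.441, 1.978, 0.0]
force: [0.4, -3.5, 0.3]
grip_width: 0.008
```

drive_tool(
  hand=[0,0,0,0,0],
  offset=[
    [0.005,0,0],
    [0.01,0,0],
    [0.015,0,0],
    [0.02,0,0],
    [0.025,0,0],
  ],
  turn=[0,0,0,0,0],
)

```text
time_s: 4.85
position: [0.5049, -0.1087, 0.1126]
eef_rot: [-2.441, -1.978, 0.0]
force: [0.1, -2.6, 0.3]
grip_width: 0.002
```

```bash
python3 -c "
from h import *
togo(0.02,-0.13,0.110)
p,d=grab_frame('wrist');cv2.imwrite('pics/wrist3.png',p)
p,d=grab_frame('scene');cv2.imwrite('pics/scene3.png',cv2.resize(p[80:300,160:440],None,fx=2.6,fy=2.6))
"
```

```text
t 4.85 crimp [ 0.0201 -0.1689  0.1126] F [ 0.14 -2.64  0.27] grip 0.002
tool x deg 78.02 z [-1.e-04 -0.e+00 -1.e+00]
tool offset [ 0.0389 -0.0002  0.0026]
```

View pics/wrist3.png

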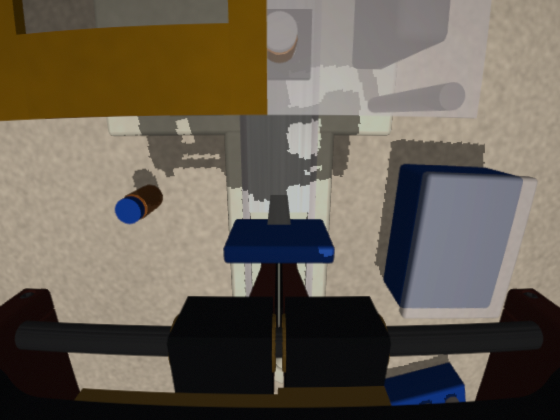

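View pics/scene3.png

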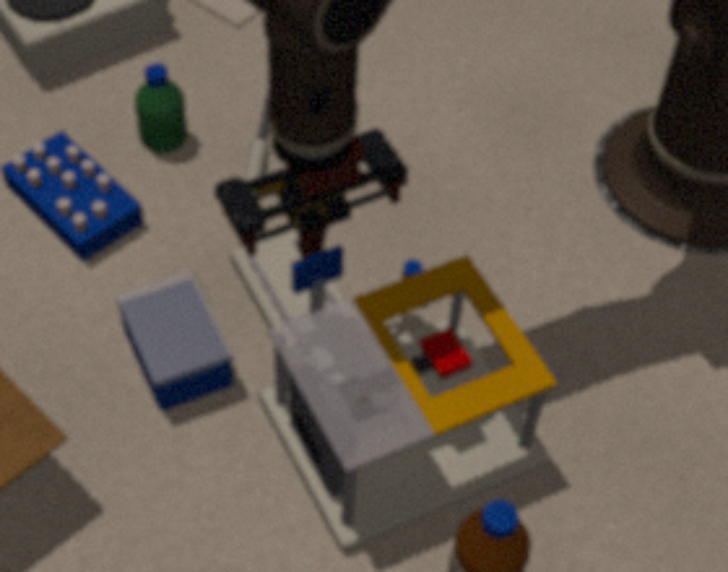

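The plate is still centred at (278,250) and the vial is riding upright at (280,35). I'll push on until the force rises at the stop.

drive_tool(
  hand=[0,0,0,0,0],
  offset=[
    [0.005,0,0],
    [0.01,0,0],
    [0.015,0,0],
    [0.02,0,0],
    [0.025,0,0],
  ],
  turn=[0,0,0,0,0],
)

```text
time_s: 5.37
position: [0.5096, -0.0842, 0.1124]
eef_rot: [-2.441, -1.977, 0.001]
force: [-2.1, -2.0, 1.0]
grip_width: 0.004
```

drive_tool(
  hand=[0,0,0,0,0],
  offset=[
    [0.002,0,0],
    [0.004,0,0],
    [0.006,0,0],
    [0.008,0,0],
    [0.01,0,0],
  ],
  turn=[0,0,0,0,0],
)

```text
time_s: 5.78
position: [0.5119, -0.0749, 0.1125]
eef_rot: [-2.441, -1.977, 0.001]
force: [-1.9, -2.0, -0.7]
grip_width: 0.003
```

drive_tool(
  hand=[0,0,0,0,0],
  offset=[
    [0.001,0,0],
    [0.002,0,0],
    [0.003,0,0],
    [0.004,0,0],
    [0.004,0,0],
  ],
  turn=[0,0,0,0,0],
)

```text
time_s: 6.2
position: [0.5126, -0.0722, 0.1126]
eef_rot: [2.441, 1.976, -0.002]
force: [-2.7, -5.0, -0.3]
grip_width: 0.01
```

Force is rising; I'll go a little further to confirm it's the stop.

drive_tool(
  hand=[0,0,0,0,0],
  offset=[
    [0.001,0,0],
    [0.002,0,0],
    [0.003,0,0],
    [0.004,0,0],
    [0.004,0,0],
  ],
  turn=[0,0,0,0,0],
)

```text
time_s: 6.62
position: [0.5126, -0.0722, 0.1127]
eef_rot: [2.442, 1.971, -0.008]
force: [-5.6, -15.5, 2.6]
grip_width: 0.003
```

```bash
python3 -c "
from h import *
togo(0.02,-0.13,0.110)
p,d=grab_frame('wrist');m=camera_model('wrist')
cv2.imwrite('pics/wrist4.png',p)
k=cv2.inRange(cv2.cvtColor(p,cv2.COLOR_BGR2HSV),(105,100,30),(125,255,255))
k[:,:220]=0;k[:,340:]=0
v,u=np.nonzero(k);dd=d[v,u];P=unproj(m,np.c_[u,v],depth=dd)
C=np.array([crimp(q) for q in P]);t=C[C[:,2]>.13];print('plate',np.percentile(t,[3,50,97],axis=0).round(4))
"
```

```text
t 6.6167 crimp [ 0.0202 -0.1315  0.1127] F [ -5.56 -15.49   2.58] grip 0.003
tool x deg 77.81 z [-0.0021 -0.0056 -1.    ]
tool offset [ 0.0015 -0.0002  0.0027]
plate [[-0.0049 -0.1187  0.1306]
 [ 0.0207 -0.1137  0.133 ]
 [ 0.0458 -0.1099  0.1343]]
```

The carriage is on its stop: the force is 16 N with no movement, and the face is at y ≈ -0.12 as expected. I'll back off and then rise.

drive_tool(
  hand=[0,0,0,0,0],
  offset=[
    [-0.008,0,0],
    [-0.02,0,0],
    [-0.035,0,0],
    [-0.035,0,-0.035],
    [-0.035,0,-0.07],
  ],
  turn=[0,0,0,0,0],
)

```text
time_s: 7.08
position: [0.5053, -0.102, 0.1821]
eef_rot: [-2.439, -1.974, 0.002]
force: [1.1, 0.2, 0.1]
grip_width: 0.005
```

drive_tool(
  hand=[0,0,0,0,0],
  offset=[
    [0,0,-0.03],
    [0,0,-0.06],
    [0,0,-0.07],
    [0,0,-0.07],
    [0,0,-0.07],
  ],
  turn=[0,0,0,0,0],
)

```text
time_s: 7.5
position: [0.5066, -0.1014, 0.2524]
eef_rot: [2.44, 1.977, 0.001]
force: [-0.3, -0.4, -0.3]
grip_width: 0.005
```

```bash
python3 -c "
from h import *
togo(-0.045,0,0.25)
p,d=grab_frame('wrist');m=camera_model('wrist')
cv2.imwrite('pics/wrist5.png',p)
hsv=cv2.cvtColor(p,cv2.COLOR_BGR2HSV)
for nm,lo,hi,z in [('y',(18,150,60),(32,255,255),.141),('r',(0,180,80),(6,255,255),.128)]:
  k=cv2.inRange(hsv,lo,hi);v,u=np.nonzero(k)
  P=unproj(m,np.c_[u,v],z=z);C=np.array([crimp(q) for q in P])
  print(nm,len(C),np.percentile(C,[1,50,99],axis=0).round(4),'depthz',np.median(unproj(m,np.c_[u,v],depth=d[v,u])[:,2]))
p,d=grab_frame('scene');cv2.imwrite('pics/scene5.png',cv2.resize(p[80:300,160:440],None,fx=2.6,fy=2.6))
"
```

```text
t 7.5 crimp [ 0.0203 -0.1614  0.2524] F [-0.33 -0.39 -0.33] grip 0.005
tool x deg 78.03 z [ 0.001 -0.    -1.   ]
tool offset [ 0.1613 -0.0655  0.0023]
y 10350 [[-0.1129 -0.0841  0.141 ]
 [-0.0574 -0.0566  0.141 ]
 [ 0.0145  0.0117  0.141 ]] depthz 0.13833406583421154Traceback (most recent call last):
  File "<string>", line 9, in <module>
    P=unproj(m,np.c_[u,v],z=z);C=np.array([crimp(q) for q in P])
  File "h.py", line 6, in unproj
    n=cv2.undistortPoints(uv,K,D)[:,0]
      ~~~~~~~~~~~~~~~~~~~^^^^^^^^
cv2.error: OpenCV(4.12.0) /io/opencv/modules/calib3d/src/undistort.dispatch.cpp:347: error: (-215:Assertion failed) CV_IS_MAT(_src) && CV_IS_MAT(_dst) && (_src->rows == 1 || _src->cols == 1) && (_dst->rows == 1 || _dst->cols == 1) && _src->cols + _src->rows - 1 == _dst->rows + _dst->cols - 1 && (CV_MAT_TYPE(_src->type) == CV_32FC2 || CV_MAT_TYPE(_src->type) == CV_64FC2) && (CV_MAT_TYPE(_dst->type) == CV_32FC2 || CV_MAT_TYPE(_dst->type) == CV_64FC2) in function 'cvUndistortPointsInternal'
```

View pics/wrist5.png

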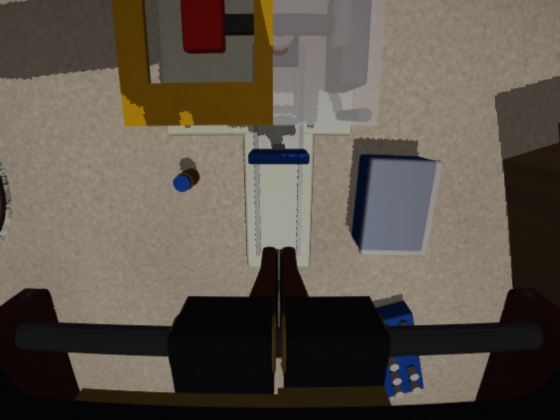

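The plate at (278,156) is home and the vial is upright at (283,44). The guard edges (front y = -0.084, x = -0.113 to 0.0145) match my frame, and the paddle at (204,25) is centred in the window. Next I'll move over the window.

drive_tool(
  hand=[0,0,0,0,0],
  offset=[
    [0.03,-0.013,0],
    [0.064,-0.026,0],
    [0.097,-0.039,0],
    [0.13,-0.053,0],
    [0.161,-0.0655,0],
  ],
  turn=[0,0,0,0,0],
)

```text
time_s: 7.97
position: [0.4742, 0.0714, 0.2507]
eef_rot: [-2.439, -1.977, 0.003]
force: [1.4, -0.2, -1.1]
grip_width: 0.009
```

drive_tool(
  hand=[0,0,0],
  offset=[
    [0,0,0.02],
    [0,0,0.05],
    [0,0,0.06],
  ],
  turn=[0,0,0],
)

```text
time_s: 8.22
position: [0.473, 0.0698, 0.1881]
eef_rot: [-2.436, -1.978, 0.008]
force: [-0.5, -1.2, -0.6]
grip_width: 0.006
```

```bash
python3 -c "
from h import *
togo(-0.045,0,0.128)
for n in ['scene','top']:
  p,d=grab_frame(n);s=(slice(80,300),slice(160,440)) if n=='scene' else (slice(160,330),slice(160,440))
  cv2.imwrite('pics/%s6.png'%n,cv2.resize(p[s],None,fx=2.6,fy=2.6))
"
```

```text
t 8.2167 crimp [-0.0478 -0.0008  0.1881] F [-0.5  -1.21 -0.63] grip 0.006
tool x deg 78.13 z [-6.4e-03 -4.0e-04 -1.0e+00]
tool offset [0.0009 0.0032 0.0601]
```

View pics/scene6.png

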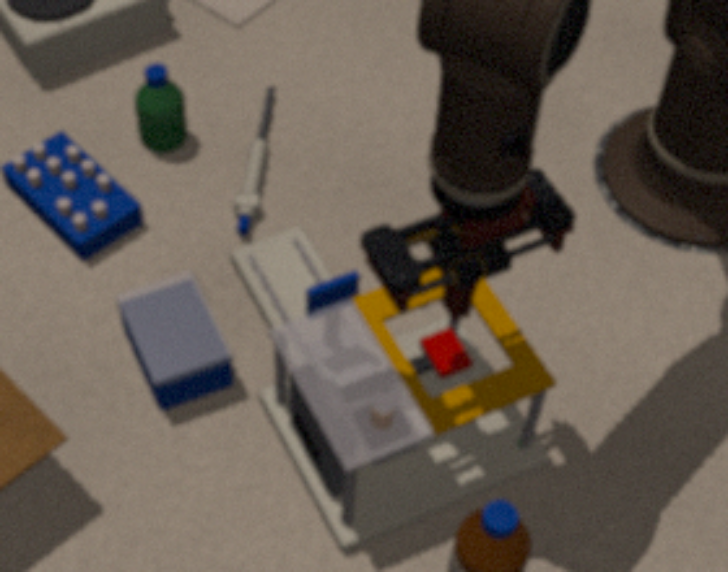

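The closed fingers are over the window and centred on the paddle. I'll descend through it.

drive_tool(
  hand=[0,0,0,0,0],
  offset=[
    [0,0.001,0.01],
    [0,0.001,0.02],
    [0,0.001,0.03],
    [0,0.001,0.038],
    [0,0.001,0.044],
  ],
  turn=[0,0,0,0,0],
)

```text
time_s: 8.73
position: [0.4766, 0.0693, 0.1477]
eef_rot: [-2.441, -1.977, 0.001]
force: [-0.4, -0.1, -0.5]
grip_width: 0.005
```

drive_tool(
  hand=[0,0,0,0,0],
  offset=[
    [0,0,0.004],
    [0,0,0.009],
    [0,0,0.014],
    [0,0,0.019],
    [0,0,0.024],
  ],
  turn=[0,0,0,0,0],
)

```text
time_s: 9.15
position: [0.4767, 0.0696, 0.1244]
eef_rot: [2.441, 1.978, -0.0]
force: [-1.3, 0.0, 3.7]
grip_width: 0.008
```

```bash
python3 -c "
from h import *
togo(-0.045,0,0.102)
"
```

```text
t 9.15 crimp [-0.0442 -0.0002  0.1244] F [-1.33  0.04  3.7 ] grip 0.008
tool x deg 78.03 z [ 0. -0. -1.]
tool offset [ 0.0002 -0.0008  0.0224]
```

Contact: 3.7 N at z = 0.124. I'll press on.

drive_tool(
  hand=[0,0,0,0,0],
  offset=[
    [0,0,0.004],
    [0,0,0.008],
    [0,0,0.012],
    [0,0,0.016],
    [0,0,0.019],
  ],
  turn=[0,0,0,0,0],
)

```text
time_s: 9.57
position: [0.4772, 0.0695, 0.1057]
eef_rot: [2.441, 1.977, 0.001]
force: [-2.1, -0.3, 6.9]
grip_width: 0.0
```

drive_tool(
  hand=[0,0,0,0,0],
  offset=[
    [0,0,0.001],
    [0,0,0.002],
    [0,0,0.003],
    [0,0,0.004],
    [0,0,0.004],
  ],
  turn=[0,0,0,0,0],
)

```text
time_s: 9.98
position: [0.4776, 0.0695, 0.1026]
eef_rot: [2.44, 1.976, 0.002]
force: [-3.4, -1.8, 16.0]
grip_width: 0.006
```

drive_tool(
  hand=[0,0,0,0,0],
  offset=[
    [0,0,0.001],
    [0,0,0.002],
    [0,0,0.003],
    [0,0,0.003],
    [0,0,0.003],
  ],
  turn=[0,0,0,0,0],
)

```text
time_s: 10.4
position: [0.4778, 0.0695, 0.1015]
eef_rot: [2.439, 1.976, 0.002]
force: [-11.0, -2.6, 36.4]
grip_width: 0.003
```

It's on the stop: force is rising steeply with no more travel. I'll ease off a little and hold.

drive_tool(
  hand=[0,0,0,0,0],
  offset=[
    [0,0,-0.001],
    [0,0,-0.001],
    [0,0,-0.001],
    [0,0,-0.001],
    [0,0,-0.001],
  ],
  turn=[0,0,0,0,0],
)

```text
time_s: 10.82
position: [0.4778, 0.0695, 0.1019]
eef_rot: [2.439, 1.976, 0.002]
force: [-7.8, -1.8, 29.2]
grip_width: 0.002
```

drive_tool(
  hand=[0,0,0,0,0],
  offset=[
    [0,0,0],
    [0,0,0],
    [0,0,0],
    [0,0,0],
    [0,0,0],
  ],
  turn=[0,0,0,0,0],
)

```text
time_s: 11.23
position: [0.4778, 0.0695, 0.1019]
eef_rot: [2.439, 1.976, 0.002]
force: [-8.7, -2.3, 28.3]
grip_width: 0.008
```

drive_tool(
  hand=[0,0,0,0,0],
  offset=[
    [0,0,0],
    [0,0,0],
    [0,0,0],
    [0,0,0],
    [0,0,0],
  ],
  turn=[0,0,0,0,0],
)

```text
time_s: 11.65
position: [0.4778, 0.0695, 0.1019]
eef_rot: [2.439, 1.976, 0.002]
force: [-8.7, -2.3, 28.7]
grip_width: 0.004
```

```bash
python3 -c "
from h import *
status()
p,d=grab_frame('scene');cv2.imwrite('pics/scene7.png',cv2.resize(p[80:300,160:440],None,fx=2.6,fy=2.6))
"
```

```text
t 11.65 crimp [-4.310e-02 -1.000e-04  1.019e-01] F [-8.66 -2.26 28.71] grip 0.004
tool x deg 78.02 z [ 0.0027 -0.0011 -1.    ]
```

View pics/scene7.png

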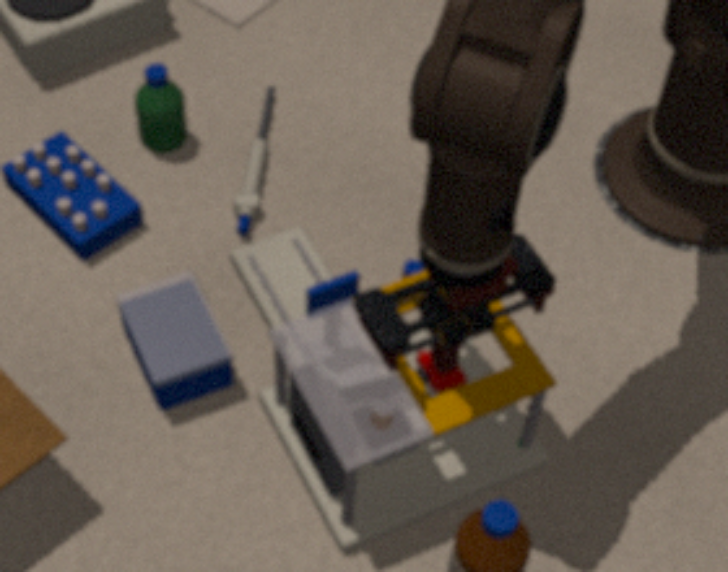

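The paddle is pressed down at (440,370) in the enlarged crop, and it has been held about 1.7 s at z = 0.102. I'll raise slowly.

drive_tool(
  hand=[0,0,0,0,0],
  offset=[
    [0,0,-0.005],
    [0,0,-0.01],
    [0,0,-0.015],
    [0,0,-0.02],
    [0,0,-0.025],
  ],
  turn=[0,0,0,0,0],
)

```text
time_s: 12.12
position: [0.4768, 0.0696, 0.1249]
eef_rot: [2.441, 1.978, 0.0]
force: [-1.6, 0.7, 2.9]
grip_width: 0.007
```

drive_tool(
  hand=[0,0,0,0,0],
  offset=[
    [0,0,-0.01],
    [0,0,-0.025],
    [0,0,-0.05],
    [0,0,-0.075],
    [0,0,-0.1],
  ],
  turn=[0,0,0,0,0],
)

```text
time_s: 12.53
position: [0.4767, 0.0694, 0.226]
eef_rot: [-2.441, -1.978, -0.0]
force: [1.1, -0.2, -0.3]
grip_width: 0.005
```

drive_tool(
  hand=[0,0,0,0,0],
  offset=[
    [-0.03,0,-0.01],
    [-0.06,0,-0.02],
    [-0.09,0,-0.02],
    [-0.12,0,-0.02],
    [-0.15,0,-0.02],
  ],
  turn=[0,0,0,0,0],
)

```text
time_s: 12.95
position: [0.4454, -0.0787, 0.2454]
eef_rot: [2.44, 1.977, 0.001]
force: [0.6, -0.2, -0.2]
grip_width: 0.005
```

drive_tool(
  hand=[0,0,0,0,0],
  offset=[
    [0,0,0],
    [0,0,0],
    [0,0,0],
    [0,0,0],
    [0,0,0],
  ],
  turn=[0,0,0,0,0],
)

```text
time_s: 13.37
position: [0.446, -0.076, 0.2447]
eef_rot: [-2.439, -1.98, -0.001]
force: [-0.0, 0.8, -0.3]
grip_width: 0.006
```

```bash
python3 -c "
from h import *
status()
p,d=grab_frame('wrist');cv2.imwrite('pics/wrist8.png',p)
m=camera_model('wrist')
for n in ['scene','top']:
  p,d=grab_frame(n);m=camera_model(n)
  hsv=cv2.cvtColor(p,cv2.COLOR_BGR2HSV);v,u=np.nonzero(cv2.inRange(hsv,(0,180,80),(6,255,255)))
  if len(u): P=unproj(m,np.c_[u,v],depth=d[v,u]);print(n,len(u),'paddle',np.median(P,0).round(4),np.percentile(P[:,2],[5,95]))
  if n=='scene': cv2.imwrite('pics/scene8.png',cv2.resize(p[80:300,160:440],None,fx=2.6,fy=2.6))
"
```

```text
t 13.3667 crimp [-0.0443 -0.149   0.2447] F [-0.02  0.75 -0.34] grip 0.006
tool x deg 78.15 z [ 2.e-04  3.e-04 -1.e+00]
scene 178 paddle [0.4815 0.0739 0.1268] [0.1232889  0.13043003]
top 185 paddle [0.4768 0.0671 0.1279] [0.12412987 0.13174626]
```

View pics/scene8.png

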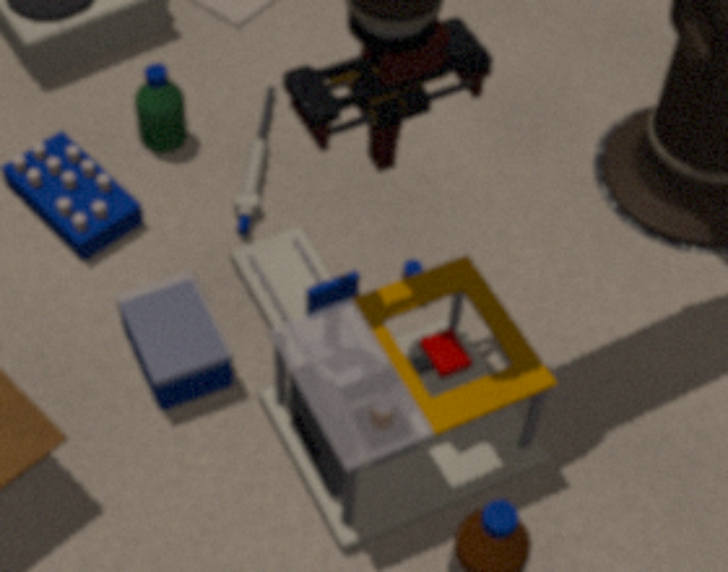

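View pics/wrist8.png

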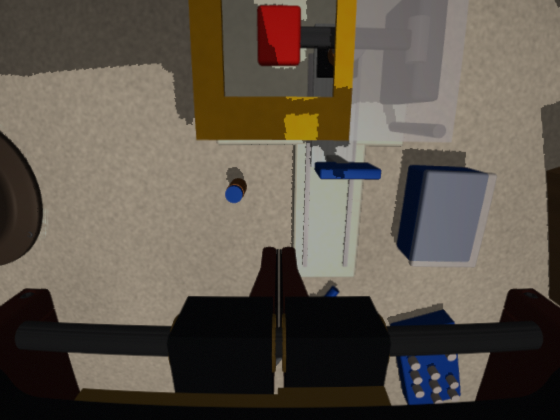

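The lever is back up, with the paddle at z = 0.127–0.128 as at the start. The plate is still home at (348,171), the vial is in its nest under the panel, and the bystanders look unmoved. Handing in.

```bash
python3 -c "
from h import *
print(hand_in()); status()"
```

```text
the job is handed in; nothing more can be done
None
the job is handed in; nothing more can be done
```

I pushed the carriage home, pressed the lever down and held it, let it come back up, and handed the job in at about 13.5 s. The simulator gives no verdict, so these results come from my own readings:

- **Carriage:** I pushed it by the blue plate with closed fingers until it stopped moving at 16 N. The camera put the plate's face at about y = -120 mm, which is the home position.
- **Lever:** I pressed through the window until the tool stopped going down, at z ≈ 0.102 m. The force reached 36 N, and I held for about 1.7 s at around 29 N. Afterwards the paddle's upper face was back at z ≈ 0.127–0.128 m, the same as at the start.
- **Guard, vial and other items:** No force reading suggested contact with the guard or vial. In the last pictures the other items looked unmoved, and the fingers were clear of everything.

No check failed. Two were by eye only: the vial, which was partly hidden under the guard in the last pictures, and the positions of the other items. I also had no direct reading of the lever or carriage joints.

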